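# Fit the flat anvil in the test machine's tool holder

### The job

Take the flat-topped round anvil out of the tool rack, put its stem into the socket of the steel tool holder and press it down until the sprung ball clicks and the anvil sits fully home, its head down on the holder. Do not let it drop home from a height; leave the two other tools where they are in the rack, and let go of the anvil.

Things in the scene. Friction and masses are not known exactly. Their poses are not given: they have to be found in the camera images.
- anvil: The anvil to fit: aluminium cylinder, head 44 mm across, 45 tall, flat top. Under it a steel stem 24 mm thick, 40 long, last 10 mm tapering to 8, with a ring groove 16 to 26 mm below the head. 0.22 kg. Origin: on the axis at the head's underside; z up the axis. It stands in a black rack 290 x 80 x 50 mm high, one of 3 wide holes 95 mm apart (order of tools varies), head resting on the rack's top.
- socket_mouth (a point): Centre of the socket's mouth in the top face (60 mm up) of the fixed steel holder, 76 mm square on a 120 mm base plate; z up. Bore 26 mm wide, 44 deep, bevelled to 34 at the mouth. A sprung 12 mm ball stands 5 mm out of its wall, 22 mm down: a stem let in rests on it, head 8 to 14 mm short of home; 10 to 15 N down then clicks it into the groove. Home: head's underside on the top face.
- ridge_nose: Bystander, leave it: a tool with a square 40 x 40 mm aluminium head rising to a sharp roof-like ridge 45 mm above the head's underside, on the same kind of stem, in the same rack. Origin on the axis at the head's underside, z up.
- dome_nose: Bystander, leave it: a tool with a slimmer round aluminium head, 34 mm across, ending in a half-ball 45 mm above the head's underside, on the same kind of stem, in the same rack. Origin on the axis at the head's underside, z up.
There are look-alikes about, which are no part of the job. Leave any red or turquoise look-alike of the anvil alone.

How it is judged:
On the way, in this order (a step that is already met when the one before it is completed fails the run):
1. the anvil's stem is in the socket, not yet home (head 6 to 25 mm above the holder's top), moving slower than 0.25 m/s (horizontal distance between anvil and socket_mouth below 0.01 m and z of anvil in the frame of socket_mouth between 0.006 and 0.025 m and linear speed of anvil below 0.25 m/s), for 0.02 s.
2. the anvil is pressed home past the ball (head within 4 mm of the holder's top) (horizontal distance between anvil and socket_mouth below 0.01 m and z of anvil in the frame of socket_mouth below 0.004 m), for 0.1 s.
At the end, for the whole second after the job is handed in: The anvil stands at rest, upright within 10 degrees, in the holder's socket, its head's underside within 4 mm of the holder's top face and within 10 mm of the socket's axis; the ridge tool and the dome tool are within 25 mm of where they started (all of step 2 and z of anvil in the frame of socket_mouth above -0.004 m and angle between anvil's own z axis and vertical below 0.175 rad and linear speed of anvil below 0.02 m/s and distance of each of ridge_nose, dome_nose from where it was at the start of the episode below 0.025 m); the robot touches nothing.
It fails at once if the ridge or the dome tool is taken out of its place (moved more than 25 mm) (distance of any of ridge_nose, dome_nose from where it was at the start of the episode above 0.025 m).
It also fails if it takes over 48 s, if anything falls off the work surface, if the arm or the gripper's body presses on something with over 40 N, if the wrist force passes 120 N, or if a joint passes its speed limit or range.

### The arm

A 6-joint arm with a two-finger parallel gripper is mounted at the origin on the work surface. World frame = base frame: x ahead of the robot, y to its left, z up, the work surface at z = 0. Lengths are in m, angles in rad, forces in N, time in s.
With the tool pointing down it reaches from about 0.15 to 0.775 m from the base axis. Payload 6.1 kg.
Tool frame: the origin (TCP) lies midway between the tips of the shut fingers; the grasp point (between the pads) lies 19 mm behind it; z points along the fingers, y is the line along which they close (so a half turn about z gives the same grasp; the last joint's range is limited). The gripper opens to 85 mm and grips with 20 to 120 N. Pads are 22 mm wide; open, the fingers measure 114 mm over their backs; the gripper's body (76 mm by 85 mm) begins 54 mm behind the grasp point. The pads swing forward as they close: fully open they stand 13 mm farther back than shut.
Start: joints at [1.252, 0.126, -0.04, 1.405, 0, 1.571], TCP at [0.165, 0.499, 0.231] pointing down, gripper open.
Joint ranges: [-2.72, 2.72], [-0.95, 1.95], [-1.27, 1.35], [-1.78, 2.02], [-1.46, 1.47], [-3.14, 3.14]. Speed limits (rad/s): [2.39, 2.39, 3.01, 3.14, 3.14, 3.14].

### API

Orientations are given as a rotation vector (axis times angle).
In Python, from bench import ctrl gives the robot as it stands. The module is installed in compiled form; this text tells all that it offers.
- The arm moves only by the tool play_rows, never from a script. Its argument "deltas" is a list of rows, each an object of numbers: "claw": the closure in counts, from 0 (fully open) to 255 (shut); "x", "y", "z": the shift along the world's x, y, z in units of 50 mm (1.0 is 50 mm); "turn": the turn about the world's z in rad. In form: [{"claw": .., "x": .., "y": .., "z": .., "turn": ..}, ...]. A call has 1 to 20 rows; each row shifts and turns the commanded pose from where the row before left it; what a row does not reach is not made up. A row lasts 1/8 s, in which the tool goes at most 62.5 mm and 10.7 degrees, less where a joint would pass 70% of its speed; a pose out of reach is approached as far as the arm can. A call is refused whole if a number of a shift passes 1 or a number of a turn 0.188, either way. A call with a gripper value outside its range is refused whole. The fingers move at their own pace and stop on an object; the grip force is fixed at half the most. Time passes only in rows, so rows that do not move let the fingers close. It gives the time, the measured TCP pose, the force, the opening and the grip force at its end, in the units of the state.
- ctrl.state(): the state, without advancing time (a new reading comes with each control period).
- ctrl.snapshot(name): name is "scene" or "top"; returns the picture (480x640x3 uint8, red, green, blue); there is no depth.
- ctrl.calibration(name): a dict with "fx", "fy", "cx", "cy" (pixels), "R" (3x3) and "t" (3): a world point X has camera coordinates R X + t. Camera axes: x right, y down, z forward; pixel columns grow to the right and rows downward; lengths in m; the calibration is good to about 2 mm. A picture is of the moment at which its call begins. calibration takes no time and is no camera call.
- ctrl.finish_job(): hands the job in; it is judged then, once.
Trained networks look in the newest picture that a camera, given by its name, has taken for a name from the list of things; names that differ only in an ending like _2 or _b are one class to them, and where a whole thing is asked for, a point or a joint stands for the part that bears it (a point fixed in the world has none). Each returns a list of dicts, best first, with "conf" (0 to 1); they miss things now and then, are a little off and sometimes report something else, mostly with a low value. They report only what shows in the picture. A call takes as long as a camera call. They do not tell look-alikes from the thing itself.
- ctrl.silhouettes(camera, name): "mask" (480x640 bool, what is visible of it) and "at" ([column, row] in pixels, amid what is visible of it).
The state is a dict: "time_s": time; "joint_positions": joint angles; "qd": joint speeds; "effort": joint torques, N m; "position": TCP position; "tcp_rot": TCP orientation; "force": force on the tool from outside, world axes, zero at the start; "ft_torque": the same for the moment, N m; "gripper_width": finger opening in m; "grasp_force": force on a finger pad.
Only numpy, scipy, OpenCV 4.12 (cv2) and the standard library are available. Lean on these libraries where they do the work, as an engineer would, in place of code of your own. Each camera call takes 0.05 s, during which the arm holds its last target. There are 200 camera calls.

## Working session

There is one attempt and no reset: what is moved stays moved. The work goes in short steps, Python scripts to look and compute and a tool call to move; the robot and the scene stay as the last step left them, time stands still between calls to the robot, and variables do not carry over. Pictures are saved under pics/ and viewed, at most 10 in all, crops included, and the job is handed in when it is done.

Besides the shell and the picture viewer there is one more tool, called after "Request:" as name(argument=value, ...), one argument or row to a line, values as JSON. play_rows: Moves the arm, as the interface text tells. Its arguments: {"type":"object","properties":{"deltas":{"type":"array","items":{"type":"object","properties":{"claw":{"type":"number"},"x":{"type":"number"},"y":{"type":"number"},"z":{"type":"number"},"turn":{"type":"number"}}}}},"required":["deltas"]}

```bash
mkdir -p pics; cat > h.py <<'E'
import numpy as np, cv2
from bench import ctrl
def ray(cam,px,z):
    c=ctrl.calibration(cam);R=np.array(c["R"]);t=np.array(c["t"])
    d=R.T@np.array([(px[0]-c["cx"])/c["fx"],(px[1]-c["cy"])/c["fy"],1]);o=-R.T@t
    return o+d*(z-o[2])/d[2]
def proj(cam,X):
    c=ctrl.calibration(cam);p=np.array(c["R"])@np.array(X)+np.array(c["t"])
    return np.array([c["fx"]*p[0]/p[2]+c["cx"],c["fy"]*p[1]/p[2]+c["cy"]])
E
python3 - <<'E'
from h import *
for c in ["top","scene"]:
    im=ctrl.snapshot(c);cv2.imwrite(f"pics/{c}0.png",im[...,::-1])
    k=ctrl.calibration(c);print(c,-np.array(k["R"]).T@np.array(k["t"]),k["fx"])
    for n in ["anvil","socket_mouth","ridge_nose","dome_nose"]:
        for d in ctrl.silhouettes(c,n)[:4]:
            x,y,w,h=cv2.boundingRect(d["mask"].astype(np.uint8))
            print(c,n,round(d["conf"],2),np.round(d["at"],1),(x,y,w,h),ray(c,d["at"],.095).round(3))
s=ctrl.state();print(s["time_s"],s["position"],s["tcp_rot"],s["gripper_width"])
E
```

```text
top [ 0.4141997  -0.00179281  0.94532411] 478.32542224810595
top anvil 0.91 [340.7 292.7] (330, 280, 24, 25) [ 0.379 -0.05   0.095]
top anvil 0.85 [347.3 229. ] (335, 221, 25, 26) [ 0.492 -0.061  0.095]
top anvil 0.8 [370.9 183.3] (358, 170, 26, 27) [ 0.575 -0.102  0.095]
top anvil 0.57 [328.2 180.8] (317, 167, 24, 27) [ 0.579 -0.026  0.095]
top socket_mouth 0.69 [236.1 211.9] (193, 173, 82, 82) [0.52  0.138 0.095]
top ridge_nose 0.97 [446.  241.8] (436, 230, 28, 23) [ 0.472 -0.237  0.095]
top dome_nose 0.55 [398.6 237.9] (387, 228, 22, 20) [ 0.478 -0.152  0.095]
scene [ 0.89762726 -0.37883306  0.80049199] 484.4565390072121
scene anvil 0.94 [276.7 224.5] (265, 208, 23, 37) [ 0.403 -0.067  0.095]
scene anvil 0.69 [352.1 287.5] (342, 271, 26, 38) [ 0.595 -0.045  0.095]
scene anvil 0.68 [306.2 256.7] (294, 241, 24, 33) [ 0.496 -0.068  0.095]
scene anvil 0.6 [320.3 306.7] (306, 292, 26, 37) [ 0.591 -0.112  0.095]
scene socket_mouth 0.6 [399.3 234. ] (366, 204, 73, 62) [0.56  0.102 0.095]
scene socket_mouth 0.43 [305.  258.3] (294, 241, 25, 33) [ 0.497 -0.072  0.095]
scene ridge_nose 0.67 [211.6 311.5] (198, 294, 33, 35) [ 0.49  -0.259  0.095]
scene ridge_nose 0.38 [306.5 258.4] (294, 242, 24, 32) [ 0.499 -0.07   0.095]
scene dome_nose 0.7 [262.  279.3] (252, 271, 20, 26) [ 0.488 -0.158  0.095]
0.5 [0.16454802 0.49851229 0.23125358] [-4.98683421e-01 -3.10171900e+00  1.46498284e-04] 0.0853996762113408
```

View pics/top0.png

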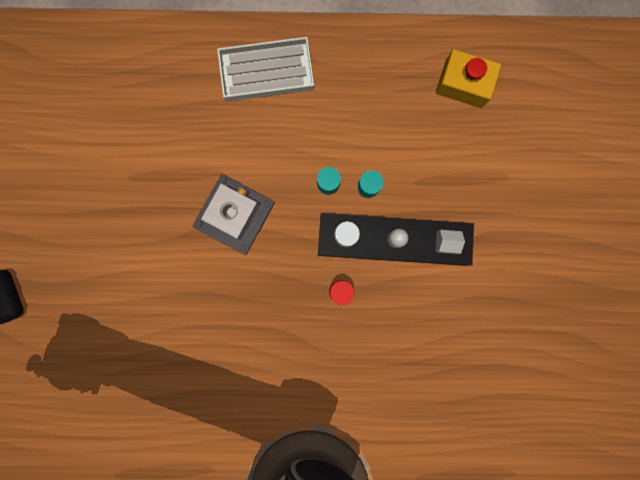

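View pics/scene0.png

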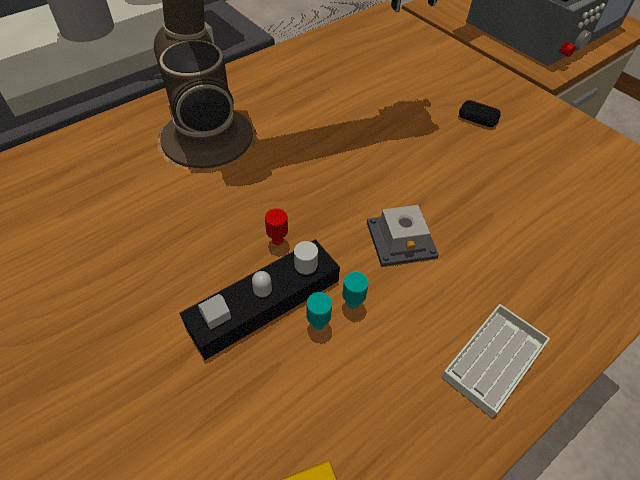

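The white anvil is in the rack's left hole, at top-view pixel (347,233). The dome is at (398,238) and the ridge at (451,241). The holder's socket mouth shows at (230,211) in the top view and about (405,222) in the scene view. The red and turquoise ones are loose decoys. Next I refine the anvil top and the bore.

```bash
python3 - <<'E'
from h import *
def blob(im,box,f):
    x,y,w,h=box;m=f(im[y:y+h,x:x+w].astype(int)).astype(np.uint8)
    n,l,s,c=cv2.connectedComponentsWithStats(m)
    k=1+np.argmax(s[1:,4]);q=(l==k).astype(np.uint8)
    cn=max(cv2.findContours(q,0,cv2.CHAIN_APPROX_NONE)[0],key=cv2.contourArea)
    return c[k]+[x,y],s[k]+[x,y,0,0,0],np.array(cv2.minAreaRect(cn)[0])+[x,y],cv2.minAreaRect(cn)[1:]
t=cv2.imread("pics/top0.png")[...,::-1];s=cv2.imread("pics/scene0.png")[...,::-1]
for nm,r in {"anvil":blob(t,(325,215,45,40),lambda a:a.min(2)>190)}.items():
    print(nm,r,ray("top",r[0],.095).round(4))
r=blob(t,(195,180,75,70),lambda a:a.min(2)>140);print("plate top",r,ray("top",r[2],.06).round(4))
r=blob(t,(219,200,22,22),lambda a:a.max(2)<150);print("bore top",r,ray("top",r[0],.06).round(4))
r=blob(s,(394,212,24,20),lambda a:a.max(2)<130);print("bore scene",r,ray("scene",r[0],.06).round(4))
A=cv2.resize(t[195:260,190:380],None,fx=4,fy=4,interpolation=cv2.INTER_CUBIC)
B=cv2.resize(s[195:285,290:440],None,fx=4,fy=4,interpolation=cv2.INTER_CUBIC)
for im,x0,y0,cam in ((A,190,195,"top"),(B,290,195,"scene")):
    im=im.copy()
    for X,rad in (((.492,-.061,.095),.022),((.492,-.061,.05),.022),(tuple(ray("top",(230,211),.06)),.017)):
        P=np.array([proj(cam,np.array(X)+[rad*np.cos(a),rad*np.sin(a),0]) for a in np.linspace(0,6.28,40)])
        cv2.polylines(im,[((P-[x0,y0]+.5)*4).astype(np.int32)],True,(255,0,0),1)
    if cam=="top":A=im
    else:B=im
W=np.zeros((A.shape[0]+B.shape[0]-20*0,800,3),np.uint8)
W=np.zeros((600,800,3),np.uint8);W[:A.shape[0],:A.shape[1]]=A;b=B[:340];W[260:600,:600]=b
cv2.imwrite("pics/c1.png",W[...,::-1])
E
```

```text
anvil (array([346.89622642, 233.31603774]), array([336, 222,  23,  23, 424]), array([347., 233.]), ((22.0, 22.0), 90.0)) [ 0.4846 -0.0601  0.095 ]
plate top (array([228.54334471, 210.67508532]), array([ 202,  184,   54,   54, 1465]), array([228.3807373 , 210.43577957]), ((40.63713073730469, 40.7725830078125), 28.300758361816406)) [0.527  0.1587 0.06  ]
bore top (array([226.06569343, 210.11678832]), array([220, 203,  17,  16, 137]), array([227.320755  , 210.12264156]), ((14.08364486694336, 16.220474243164062), 29.05460548400879)) [0.5276 0.163  0.06  ]
bore scene (array([405.06557377, 221.64754098]), array([398, 216,  15,  12, 122]), array([404.55999947, 221.57999992]), ((14.000715255737305, 10.60660171508789), 8.130102157592773)) [0.527  0.1569 0.06  ]
```

View pics/c1.png

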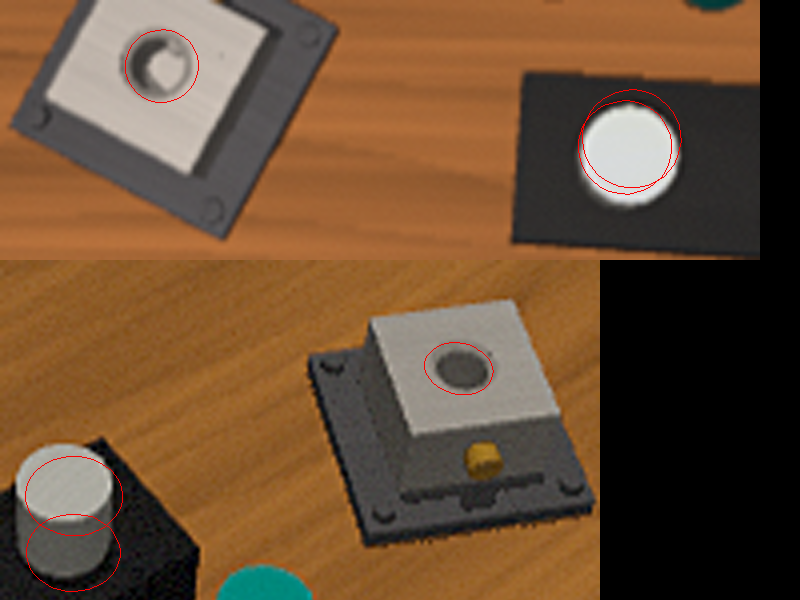

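The anvil axis is at (0.485,-0.060) and the socket at (0.527,0.158). Both views agree, and the plate measures 75 mm against the stated 76. Moving above the anvil.

Request:
play_rows(
  deltas=[
    {"claw": 0, "x": 0.4, "y": -0.7, "turn": 0.02},
    {"claw": 0, "x": 0.46, "y": -0.8, "turn": 0.02},
    {"claw": 0, "x": 0.46, "y": -0.8, "turn": 0.02},
    {"claw": 0, "x": 0.46, "y": -0.8, "turn": 0.02},
    {"claw": 0, "x": 0.46, "y": -0.8, "turn": 0.02},
    {"claw": 0, "x": 0.46, "y": -0.8, "turn": 0.02},
    {"claw": 0, "x": 0.46, "y": -0.8, "turn": 0.02},
    {"claw": 0, "x": 0.46, "y": -0.8, "turn": 0.02},
    {"claw": 0, "x": 0.46, "y": -0.8, "turn": 0.02},
    {"claw": 0, "x": 0.46, "y": -0.8, "turn": 0.02},
    {"claw": 0, "x": 0.46, "y": -0.8, "turn": 0.02},
    {"claw": 0, "x": 0.46, "y": -0.8, "turn": 0.02},
    {"claw": 0, "x": 0.46, "y": -0.8, "turn": 0.02},
    {"claw": 0, "x": 0.46, "y": -0.8, "turn": 0},
    {"claw": 0, "x": 0.02, "y": -0.07},
    {"claw": 0},
    {"claw": 0},
  ],
)

```text
validation failed for argument at $.de...
```

```bash
python3 - <<'E'
from h import *
print(ray("scene",(305.7,249.7),.095).round(4))
s=ctrl.state();R,_=cv2.Rodrigues(np.array(s["tcp_rot"]));print(s["time_s"],s["position"],R.round(3),s["force"])
E
```

```text
[ 0.4829 -0.0593  0.095 ]
0.5 [0.16454802 0.49851229 0.23125358] [[-0.95   0.313 -0.   ]
 [ 0.313  0.95  -0.   ]
 [ 0.    -0.    -1.   ]] [0.09381556 0.94728799 0.35994182]
```

Scene triangulation agrees at (0.483,-0.059). The call was probably refused because every field is required, so I'm resending with all of them.

Request:
play_rows(
  deltas=[
    {"claw": 0, "x": 0.4, "y": -0.7, "z": 0, "turn": 0.02},
    {"claw": 0, "x": 0.46, "y": -0.8, "z": 0, "turn": 0.02},
    {"claw": 0, "x": 0.46, "y": -0.8, "z": 0, "turn": 0.02},
    {"claw": 0, "x": 0.46, "y": -0.8, "z": 0, "turn": 0.02},
    {"claw": 0, "x": 0.46, "y": -0.8, "z": 0, "turn": 0.02},
    {"claw": 0, "x": 0.46, "y": -0.8, "z": 0, "turn": 0.02},
    {"claw": 0, "x": 0.46, "y": -0.8, "z": 0, "turn": 0.02},
    {"claw": 0, "x": 0.46, "y": -0.8, "z": 0, "turn": 0.02},
    {"claw": 0, "x": 0.46, "y": -0.8, "z": 0, "turn": 0.02},
    {"claw": 0, "x": 0.46, "y": -0.8, "z": 0, "turn": 0.02},
    {"claw": 0, "x": 0.46, "y": -0.8, "z": 0, "turn": 0.02},
    {"claw": 0, "x": 0.46, "y": -0.8, "z": 0, "turn": 0.02},
    {"claw": 0, "x": 0.46, "y": -0.8, "z": 0, "turn": 0.02},
    {"claw": 0, "x": 0.46, "y": -0.8, "z": 0, "turn": 0},
    {"claw": 0, "x": 0.0, "y": -0.07, "z": 0, "turn": 0},
    {"claw": 0, "x": 0, "y": 0, "z": 0, "turn": 0},
    {"claw": 0, "x": 0, "y": 0, "z": 0, "turn": 0},
  ],
)

```text
time_s: 2.62
position: [0.4831, -0.0592, 0.2315]
tcp_rot: [0.091, 3.14, 0.0]
force: [0.5, -0.4, -0.1]
gripper_width: 0.0854
grasp_force: 0.0
```

Request:
play_rows(
  deltas=[
    {"claw": 0, "x": 0, "y": 0, "z": -0.6, "turn": 0},
    {"claw": 0, "x": 0, "y": 0, "z": -0.7, "turn": 0},
    {"claw": 0, "x": 0, "y": 0, "z": -0.7, "turn": 0},
    {"claw": 0, "x": 0, "y": 0, "z": -0.6, "turn": 0},
    {"claw": 0, "x": 0, "y": 0, "z": -0.5, "turn": 0},
    {"claw": 0, "x": 0, "y": 0, "z": -0.4, "turn": 0},
    {"claw": 0, "x": 0, "y": 0, "z": 0, "turn": 0},
    {"claw": 40, "x": 0, "y": 0, "z": 0, "turn": 0},
    {"claw": 80, "x": 0, "y": 0, "z": 0, "turn": 0},
    {"claw": 110, "x": 0, "y": 0, "z": 0, "turn": 0},
    {"claw": 160, "x": 0, "y": 0, "z": 0, "turn": 0},
    {"claw": 255, "x": 0, "y": 0, "z": 0, "turn": 0},
    {"claw": 255, "x": 0, "y": 0, "z": 0, "turn": 0},
    {"claw": 255, "x": 0, "y": 0, "z": 0, "turn": 0},
    {"claw": 255, "x": 0, "y": 0, "z": 0, "turn": 0},
  ],
)

```text
time_s: 4.5
position: [0.4841, -0.0602, 0.0572]
tcp_rot: [0.093, 3.139, -0.0]
force: [-0.9, -0.8, 5.1]
gripper_width: 0.0417
grasp_force: 60.3
```

Request:
play_rows(
  deltas=[
    {"claw": 255, "x": 0, "y": 0, "z": 0.2, "turn": 0},
    {"claw": 255, "x": 0, "y": 0, "z": 0.4, "turn": 0},
    {"claw": 255, "x": 0, "y": 0, "z": 0.5, "turn": 0},
    {"claw": 255, "x": 0, "y": 0, "z": 0.5, "turn": 0},
    {"claw": 255, "x": 0, "y": 0, "z": 0.4, "turn": 0},
    {"claw": 255, "x": 0, "y": 0, "z": 0, "turn": 0},
    {"claw": 255, "x": 0, "y": 0, "z": 0, "turn": 0},
  ],
)

```text
time_s: 5.38
position: [0.4831, -0.0599, 0.1555]
tcp_rot: [-0.092, -3.139, -0.0]
force: [-0.5, -0.3, -1.9]
gripper_width: 0.0414
grasp_force: 60.9
```

```bash
python3 - <<'E'
from h import *
s=ctrl.state();print(s["time_s"],s["position"],s["force"],s["gripper_width"],s["grasp_force"])
t=ctrl.snapshot("top");c=ctrl.snapshot("scene")
W=np.hstack([t[150:350,200:500],c[120:320,220:500]]);cv2.imwrite("pics/g.png",cv2.resize(W,None,fx=1.37,fy=1.37)[...,::-1])
E
```

```text
5.375 [ 0.48312649 -0.05993251  0.15549992] [-0.52270447 -0.26094964 -1.90208091] 0.041395866259009644 60.87220788002014
```

View pics/g.png

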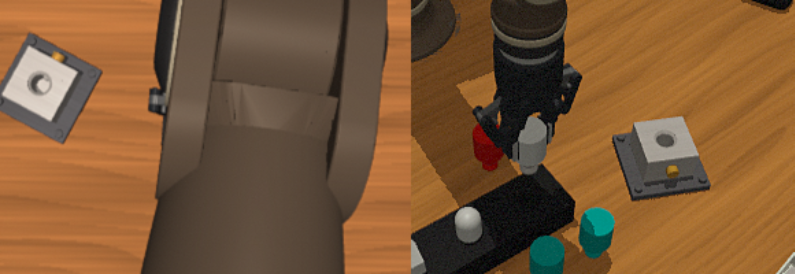

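The scene crop shows the anvil held upright with its stem clear of the rack, and the dome and ridge tools undisturbed. Moving over the socket.

Request:
play_rows(
  deltas=[
    {"claw": 255, "x": 0.07, "y": 0.3, "z": 0, "turn": 0},
    {"claw": 255, "x": 0.1, "y": 0.5, "z": 0, "turn": 0},
    {"claw": 255, "x": 0.1, "y": 0.6, "z": 0, "turn": 0},
    {"claw": 255, "x": 0.1, "y": 0.6, "z": 0, "turn": 0},
    {"claw": 255, "x": 0.1, "y": 0.6, "z": 0, "turn": 0},
    {"claw": 255, "x": 0.1, "y": 0.6, "z": 0, "turn": 0},
    {"claw": 255, "x": 0.1, "y": 0.5, "z": 0, "turn": 0},
    {"claw": 255, "x": 0.1, "y": 0.4, "z": 0, "turn": 0},
    {"claw": 255, "x": 0.1, "y": 0.26, "z": -0.2, "turn": 0},
    {"claw": 255, "x": 0, "y": 0, "z": -0.2, "turn": 0},
    {"claw": 255, "x": 0, "y": 0, "z": -0.2, "turn": 0},
    {"claw": 255, "x": 0, "y": 0, "z": 0, "turn": 0},
    {"claw": 255, "x": 0, "y": 0, "z": 0, "turn": 0},
  ],
)

```text
time_s: 7.1
position: [0.5271, 0.1575, 0.1265]
tcp_rot: [0.094, 3.14, -0.0]
force: [-0.0, -0.1, -2.2]
gripper_width: 0.0417
grasp_force: 61.0
```

```bash
python3 - <<'E'
from h import *
s=ctrl.state();p=s["position"];print(s["time_s"],p,s["force"],s["gripper_width"])
c=ctrl.snapshot("scene");x0,y0=350,140
im=cv2.resize(c[y0:y0+125,x0:x0+120],None,fx=4.5,fy=4.5,interpolation=cv2.INTER_CUBIC)
def ring(X,r,col):
    P=np.array([proj("scene",np.array(X)+[r*np.cos(a),r*np.sin(a),0]) for a in np.linspace(0,6.28,40)])
    cv2.polylines(im,[((P-[x0,y0]+.5)*4.5).astype(np.int32)],True,col,1)
u=p[2]-.0072
for h,r in((.045,.022),(0,.022),(-.03,.012),(-.04,.004)): ring((p[0],p[1],u+h),r,(255,0,0))
ring((.527,.158,.06),.017,(0,255,0))
cv2.imwrite("pics/s.png",im[...,::-1])
E
```

```text
7.1 [0.52705939 0.15747199 0.1264852 ] [-0.01444145 -0.06468038 -2.21146338] 0.04171082696476854
```

View pics/s.png

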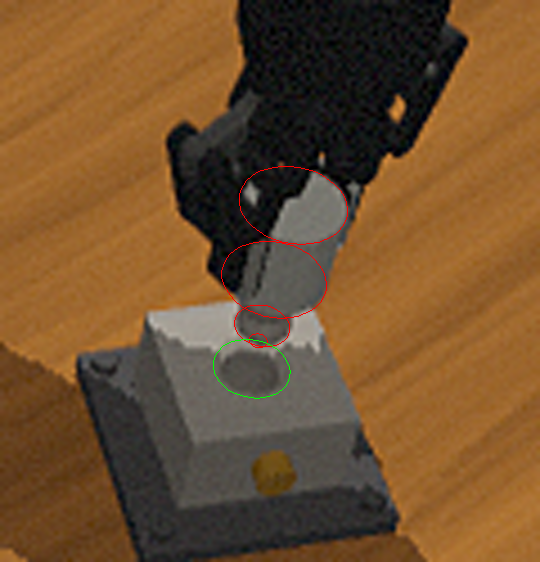

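The rings predicted from the TCP match the anvil, and its stem is aligned with the bore (bore centre at crop pixel (252,370)). Lowering gently.

Request:
play_rows(
  deltas=[
    {"claw": 255, "x": 0, "y": 0, "z": -0.1, "turn": 0},
    {"claw": 255, "x": 0, "y": 0, "z": -0.1, "turn": 0},
    {"claw": 255, "x": 0, "y": 0, "z": -0.1, "turn": 0},
    {"claw": 255, "x": 0, "y": 0, "z": -0.1, "turn": 0},
    {"claw": 255, "x": 0, "y": 0, "z": -0.1, "turn": 0},
    {"claw": 255, "x": 0, "y": 0, "z": -0.1, "turn": 0},
    {"claw": 255, "x": 0, "y": 0, "z": -0.1, "turn": 0},
    {"claw": 255, "x": 0, "y": 0, "z": 0, "turn": 0},
    {"claw": 255, "x": 0, "y": 0, "z": 0, "turn": 0},
  ],
)

```text
time_s: 8.28
position: [0.5271, 0.1581, 0.0914]
tcp_rot: [0.092, 3.14, 0.0]
force: [-0.4, 0.0, -1.8]
gripper_width: 0.0418
grasp_force: 61.0
```

Request:
play_rows(
  deltas=[
    {"claw": 255, "x": 0, "y": 0, "z": -0.06, "turn": 0},
    {"claw": 255, "x": 0, "y": 0, "z": -0.06, "turn": 0},
    {"claw": 255, "x": 0, "y": 0, "z": -0.06, "turn": 0},
    {"claw": 255, "x": 0, "y": 0, "z": -0.06, "turn": 0},
    {"claw": 255, "x": 0, "y": 0, "z": 0, "turn": 0},
    {"claw": 255, "x": 0, "y": 0, "z": 0, "turn": 0},
    {"claw": 255, "x": 0, "y": 0, "z": 0, "turn": 0},
  ],
)

```text
time_s: 9.15
position: [0.5257, 0.1587, 0.0792]
tcp_rot: [-0.091, -3.138, -0.003]
force: [-4.4, 2.8, 2.5]
gripper_width: 0.0421
grasp_force: 60.9
```

Step 1's height is reached. The side force (-4.4, 2.8) points away from the ball's side, so the stem is on the ball. Pressing on.

Request:
play_rows(
  deltas=[
    {"claw": 255, "x": 0, "y": 0, "z": -0.06, "turn": 0},
    {"claw": 255, "x": 0, "y": 0, "z": -0.06, "turn": 0},
    {"claw": 255, "x": 0, "y": 0, "z": -0.06, "turn": 0},
    {"claw": 255, "x": 0, "y": 0, "z": 0, "turn": 0},
    {"claw": 255, "x": 0, "y": 0, "z": 0, "turn": 0},
  ],
)

```text
time_s: 9.78
position: [0.5257, 0.158, 0.0692]
tcp_rot: [-0.092, -3.137, 0.0]
force: [-4.6, 1.9, -5.5]
gripper_width: 0.0416
grasp_force: 61.3
```

Request:
play_rows(
  deltas=[
    {"claw": 255, "x": 0, "y": 0, "z": -0.04, "turn": 0},
    {"claw": 255, "x": 0, "y": 0, "z": -0.03, "turn": 0},
    {"claw": 255, "x": 0, "y": 0, "z": 0, "turn": 0},
    {"claw": 255, "x": 0, "y": 0, "z": 0, "turn": 0},
  ],
)

```text
time_s: 10.28
position: [0.5261, 0.1586, 0.0673]
tcp_rot: [-0.092, -3.139, -0.002]
force: [-7.5, 2.6, 3.2]
gripper_width: 0.0418
grasp_force: 62.3
```

Request:
play_rows(
  deltas=[
    {"claw": 255, "x": 0, "y": 0, "z": -0.04, "turn": 0},
    {"claw": 255, "x": 0, "y": 0, "z": 0, "turn": 0},
    {"claw": 255, "x": 0, "y": 0, "z": 0, "turn": 0},
  ],
)

```text
time_s: 10.65
position: [0.5261, 0.1586, 0.0672]
tcp_rot: [-0.092, -3.14, -0.003]
force: [-13.6, -0.0, 17.4]
gripper_width: 0.0419
grasp_force: 63.7
```

The TCP stopped at 0.0672 while the force rose to 17 N, so the head is seated. Easing back, opening and retreating straight up.

Request:
play_rows(
  deltas=[
    {"claw": 255, "x": 0, "y": 0, "z": 0.04, "turn": 0},
    {"claw": 120, "x": 0, "y": 0, "z": 0, "turn": 0},
    {"claw": 80, "x": 0, "y": 0, "z": 0, "turn": 0},
    {"claw": 0, "x": 0, "y": 0, "z": 0, "turn": 0},
    {"claw": 0, "x": 0, "y": 0, "z": 0, "turn": 0},
    {"claw": 0, "x": 0, "y": 0, "z": 0, "turn": 0},
    {"claw": 0, "x": 0, "y": 0, "z": 0, "turn": 0},
    {"claw": 0, "x": 0, "y": 0, "z": 0, "turn": 0},
    {"claw": 0, "x": 0, "y": 0, "z": 0.3, "turn": 0},
    {"claw": 0, "x": 0, "y": 0, "z": 0.5, "turn": 0},
    {"claw": 0, "x": 0, "y": 0, "z": 0.7, "turn": 0},
    {"claw": 0, "x": 0, "y": 0, "z": 0.7, "turn": 0},
    {"claw": 0, "x": -0.4, "y": 0.3, "z": 0.5, "turn": 0},
    {"claw": 0, "x": -0.7, "y": 0.5, "z": 0.3, "turn": 0},
    {"claw": 0, "x": -0.8, "y": 0.5, "z": 0, "turn": 0},
    {"claw": 0, "x": -0.8, "y": 0.5, "z": 0, "turn": 0},
    {"claw": 0, "x": -0.5, "y": 0.3, "z": 0, "turn": 0},
    {"claw": 0, "x": 0, "y": 0, "z": 0, "turn": 0},
    {"claw": 0, "x": 0, "y": 0, "z": 0, "turn": 0},
  ],
)

```text
time_s: 13.02
position: [0.3676, 0.263, 0.2176]
tcp_rot: [0.092, 3.139, 0.001]
force: [0.2, -0.8, 0.8]
gripper_width: 0.0855
grasp_force: 0.0
```

```bash
python3 - <<'E'
from h import *
s=ctrl.state();print(s["time_s"],s["position"],s["force"],s["gripper_width"])
c=ctrl.snapshot("scene");x0,y0=180,170
im=cv2.resize(c[y0:y0+190,x0:x0+265],None,fx=3,fy=3,interpolation=cv2.INTER_CUBIC)
for z in (.105,.06):
    P=np.array([proj("scene",[.526+.022*np.cos(a),.158+.022*np.sin(a),z]) for a in np.linspace(0,6.28,40)])
    cv2.polylines(im,[((P-[x0,y0]+.5)*3).astype(np.int32)],True,(255,0,0),1)
cv2.imwrite("pics/f.png",im[...,::-1])
E
```

```text
13.025 [0.36758588 0.26301304 0.21756505] [ 0.178001   -0.75063459  0.84133479] 0.08548098676334627
```

View pics/f.png

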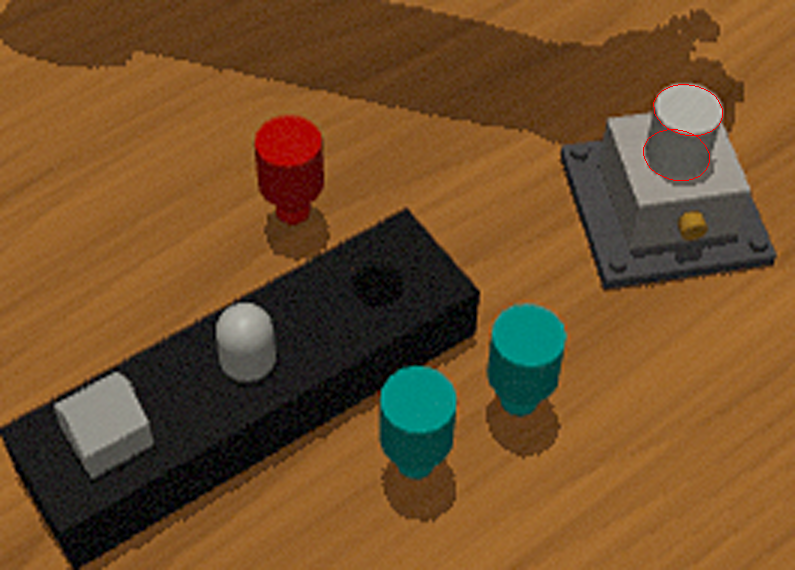

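The anvil sits upright on the holder. Its top ring at crop pixel (688,110) matches the home prediction, and no gap shows under the head. The other tools have not moved, so I'm handing in.

```bash
python3 -c "
from bench import ctrl
print(ctrl.finish_job())"
```

```text
the job is handed in; nothing more can be done
None
```

The anvil is pressed fully home in the holder's socket and released, the ridge and dome tools are still in the rack, and the job was handed in at about 13 s; no verdict came back.

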